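Run a batch of chips through the eraser

TASK

Clear the nut driver out of the eraser's way and lay it in the red tool tray, and set every chip carrier upright on the bed of the sled. Slide the loaded sled under the hood until it is fully home against the stop, and only then swing the lamp lever all the way on and let it shine for four seconds. Swing the lever all the way off again before you draw the sled back out, its whole bed well clear of the hood with the carriers still standing on it, and leave everything else on the desk alone.

Things in the scene. Friction and masses are not known exactly. Their poses are not given: they have to be found in the camera images.
- eraser: Fixed grey chip eraser: low hood over a straight tunnel, 195 long x 110 wide x 62 high. Origin: on the desk, middle of the tunnel's mouth; +x runs into the tunnel, z up. Tunnel: clear from y = -43 to 43, ceiling 36 above the desk, floor is the bare desk; a rigid stop closes it 180 inside the mouth. Violet strip on the mouth's lip. Lamp lever on the roof.
- sled: Loose aluminium sled, 0.4 kg. Origin: underside, centre of bed; +x its leading end. Bed 166 (x) x 76 (y), 6 thick, sides open; a lip 5 wide across each end rises to 11 (156 between). A neck 6 high leads back to a red upright fin handle: centre x = -148, 36 long (x), 12 thick (y), 6 to 52 above the desk. Origin is 97 inside the mouth when the bed meets the stop. Starts askew.
- nut_driver: Nut driver, 142 long, about 80 g: amber square handle 80 x 22 x 22, chrome shaft 8 thick, socket 13 thick. Origin: on its axis at mid-handle, near its centre of mass, 11 above what it lies on; +x towards the socket, whose end is at x = 102. Starts flat on the desk across the way into the tunnel, 60 to 85 before the mouth.
- tool_tray: Fixed red open tool tray, 200 (x) x 90 (y) x 18 high, walls and floor 4 thick. Origin: underside centre.
- lamp (a joint): Lamp lever on the eraser's roof: 0 = off, leaning 0.5 rad from upright towards the mouth (eraser -x); 1.0 rad (end of travel) = on, leaning 0.5 rad inwards (eraser +x). Stays where it is left; a push of about 2 N at the tip moves it.
- lamp_tip (a point): Centre of the red ball, 26 across, at the tip of the lamp lever, 128 above the desk at either end of travel. The lever turns about a line along the eraser's y, 50 below the ball when upright: 130 inwards of the mouth and 84 above the desk. Its base block is 70 x 50 and rises to 97 above the desk.
- carrier1: Chip carrier, 30 g: black block 44 (x) x 24 (y) x 20 high with a grey-violet ceramic chip on top (23 high over all). Origin: underside centre, z up. Starts upright on the desk; between three and five of these are there.
- carrier2: Chip carrier, 30 g: black block 44 (x) x 24 (y) x 20 high with a grey-violet ceramic chip on top (23 high over all). Origin: underside centre, z up. Starts upright on the desk; between three and five of these are there.
- carrier3: Chip carrier, 30 g: black block 44 (x) x 24 (y) x 20 high with a grey-violet ceramic chip on top (23 high over all). Origin: underside centre, z up. Starts upright on the desk; between three and five of these are there.
- carrier4: Chip carrier, 30 g: black block 44 (x) x 24 (y) x 20 high with a grey-violet ceramic chip on top (23 high over all). Origin: underside centre, z up. Starts upright on the desk; between three and five of these are there.
- carrier5: Chip carrier, 30 g: black block 44 (x) x 24 (y) x 20 high with a grey-violet ceramic chip on top (23 high over all). Origin: underside centre, z up. Starts upright on the desk; between three and five of these are there.
- control_knob: Bystander: amber bakelite control knob, 38 across, 16 high. Origin: underside centre. Leave it where it is.
- cassette: Bystander: clear data cassette, 100 x 64 x 12. Origin: underside centre. Leave it where it is.
- dental_pick: Bystander: steel dental pick, about 130 long lying flat. Origin: underside centre. Leave it where it is.
- solder_reel: Bystander: blue solder reel, 56 across, 40 high. Origin: underside centre. Leave it where it is.
- flux_jar: Bystander: small jar, 50 across, 50 high. Origin: underside centre. Leave it where it is.
- ic_tube: Bystander: clear chip tube, 220 x 14 x 10. Origin: underside centre. Leave it where it is.

How it is judged:
By the outcome, as a careful person would: the job done as asked, in the order asked, and still so for the second after the job is handed in, with the robot touching nothing.
Of carrier1, carrier2, carrier3, carrier4, carrier5 only 3 to 5 are there at a start; the rules pass over those that are not, and their reading is None.
At some moment in a run one of nut_driver may be knocked a few centimetres aside while the robot is not near it.
Once in a run the grip may slacken for a moment while it holds something.
It also fails if it takes over 210 s, if anything falls off the work surface, if the arm or the gripper's body presses on something with over 40 N, if the wrist force passes 120 N, or if a joint passes its speed limit or range.

ROBOT

A 7-joint arm with a two-finger parallel gripper is mounted at the origin on the work surface. World frame = base frame: x ahead of the robot, y to its left, z up, the work surface at z = 0. Lengths are in mm, angles in rad, forces in N, time in s.
With the tool pointing down it reaches from about 400 to 850 mm from the base axis. Payload 6.9 kg.
Tool frame: the origin (TCP) lies at the centre of the arm's flange, where the gripper is bolted on; the fingertips stand 173 mm ahead of it and the grasp point (between the pads) lies 155 mm ahead of it; z points along the fingers, y is the line along which they close (so a half turn about z gives the same grasp; the last joint's range is limited). The gripper opens to 85 mm and grips with 20 to 120 N. Pads are 22 mm wide; open, the fingers measure 114 mm over their backs; the gripper's body (76 mm by 85 mm) begins 54 mm behind the grasp point. The pads swing forward as they close: fully open they stand 13 mm farther back than shut.
Start: joints at [-1.022, 0.507, -0.238, 1.5, 0.126, 1.149, -0.155], TCP at [267.814, 564.706, 404.675] pointing down, gripper open.
Joint ranges: [-3.08, 3.08], [-0.24, 2.05], [-1.43, 1.35], [0, 2.5], [-1.52, 4.66], [0.17, 1.96], [-2.89, 2.89]. Speed limits (rad/s): [2.39, 2.39, 3.14, 3.14, 3.14, 3.14, 3.14].

INTERFACE

Orientations are given as a unit quaternion [w, x, y, z].
In Python, from cell import bot gives the robot as it stands. The module is installed in compiled form; this text tells all that it offers.
- The arm moves only by the tool step_arm, never from a script. Its arguments are lists of equal length, an entry for each row: "translation": the shift along the tool's x, y, z in units of 100 mm (1.0 is 100 mm), a list of three; "spin": the turn about the tool's z in units of 30 degrees (1.0 is 30 degrees); "fingers": the opening, from 0 (shut) to 1 (fully open). A call has 1 to 10 rows; each row shifts and turns the commanded pose from where the row before left it, along the tool's axes as they then stand; what a row does not reach is not made up. A row lasts 1/8 s, in which the tool goes at most 62.5 mm and 10.7 degrees, less where a joint would pass 70% of its speed; a pose out of reach is approached as far as the arm can. A call with a number of a shift or a turn outside -1 to 1 is refused whole. A call with a gripper value outside its range is refused whole. The fingers move at their own pace and stop on an object; "force" is the grip in N (left out, the last holds). Time passes only in rows, so rows that do not move let the fingers close. It gives the time, the measured TCP pose, the force, the opening and the grip force at its end, in the units of the state.
- bot.get_state(): the state, without advancing time (a new reading comes with each control period).
- bot.capture(name): name is "side" or "top" or "wrist"; returns a dict with "frame" (384x512x3 uint8, red, green, blue), "depth" (384x512 float32, mm along the optical axis (not along the pixel's ray), 0 where there is no reading), "K" (3x3 intrinsics, pixels), "pose" (4x4, takes a point from camera to world coordinates). Camera axes: x right, y down, z forward; pixel columns grow to the right and rows downward; lengths in mm; the calibration is good to about 2 mm. A picture is of the moment at which its call begins.
- bot.finish_job(): hands the job in; it is judged then, once.
The state is a dict: "clock": time; "joint_positions": joint angles; "joint_velocities": joint speeds; "effort": joint torques, N m; "tool_pos": TCP position; "tcp_rot": TCP orientation; "contact_force": force on the tool from outside, world axes, zero at the start; "torque": the same for the moment, N m; "gripper_width": opening from 0.0 (shut) to 1.0 (fully open); "grip_force": force on a finger pad.
Only numpy, scipy, OpenCV 4.12 (cv2) and the standard library are available. Lean on these libraries where they do the work, as an engineer would, in place of code of your own. Each camera call takes 0.05 s, during which the arm holds its last target. There are 200 camera calls.

## Working session

There is one attempt and no reset: what is moved stays moved. The work goes in short steps, Python scripts to look and compute and a tool call to move; the robot and the scene stay as the last step left them, time stands still between calls to the robot, and variables do not carry over. Pictures are saved under pics/ and viewed, at most 14 in all, crops included, and the job is handed in when it is done.

Besides the shell and the picture viewer there is one more tool, called as name(argument=value, ...) on one line, values as JSON. step_arm: Moves the arm, as the interface text tells. Its arguments: {"type":"object","properties":{"translation":{"type":"array"},"spin":{"type":"array"},"fingers":{"type":"array"},"force":{"type":"number"}},"required":["translation","spin","fingers"]}

```bash
mkdir -p pics; python3 - <<'E'
from cell import bot
import cv2,numpy as np
s=bot.get_state();print({k:np.round(v,3).tolist() for k,v in s.items()})
for n in("top","side"):
    c=bot.capture(n);cv2.imwrite(f"pics/{n}0.png",c["frame"][:,:,::-1]);np.savez(f"{n}0.npz",**c)
    print(n,c["K"].round(1).tolist(),c["pose"].round(3).tolist())
E
```

```text
{'clock': 0.0, 'joint_positions': [-1.022, 0.508, -0.238, 1.501, 0.126, 1.149, -0.155], 'joint_velocities': [-0.001, 0.002, 0.0, 0.002, -0.0, 0.0, -0.0], 'effort': [0.001, -62.059, -2.187, -24.966, 0.013, 0.012, 0.0], 'tool_pos': [267.77, 564.51, 403.836], 'tcp_rot': [-0.0, 0.22, 0.976, -0.001], 'contact_force': [-0.696, 0.648, -0.3], 'torque': [-0.021, -0.007, 0.008], 'grip_force': 0.0, 'gripper_width': 1.004}
top [[465.7, 0.0, 248.8], [0.0, 465.7, 186.2], [0.0, 0.0, 1.0]] [[0.003, -0.997, 0.072, 502.156], [-1.0, -0.003, -0.009, 12.501], [0.009, -0.072, -0.997, 1579.673], [0.0, 0.0, 0.0, 1.0]]
side [[412.9, 0.0, 257.6], [0.0, 412.9, 186.6], [0.0, 0.0, 1.0]] [[-0.954, -0.163, 0.252, 368.035], [-0.3, 0.54, -0.786, 824.803], [-0.008, -0.826, -0.564, 683.639], [0.0, 0.0, 0.0, 1.0]]
```

```bash
python3 - <<'E'
import cv2
a=cv2.imread("pics/top0.png");cv2.imwrite("pics/top0b.png",cv2.resize(a,(800,600),interpolation=cv2.INTER_CUBIC))
E
```

```text
(no output)
```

View pics/top0b.png

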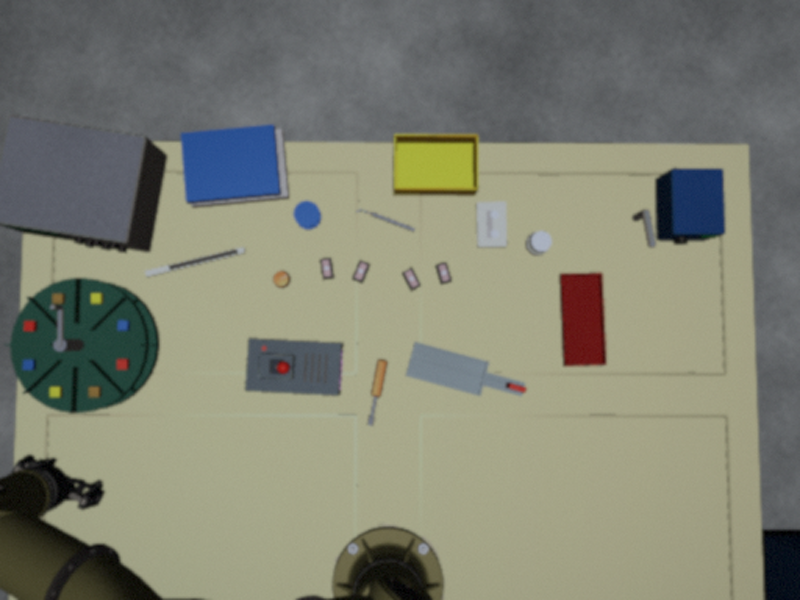

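View pics/side0.png

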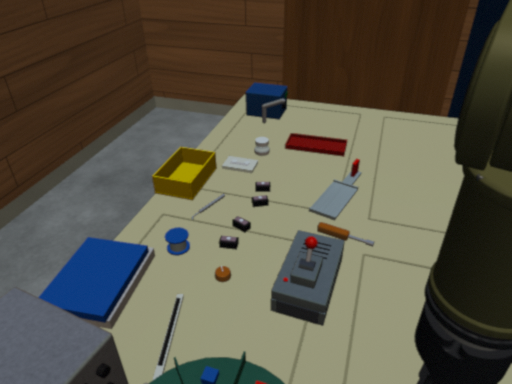

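The top view (800 px scale) shows:
- Eraser at (295,366), mouth at (343,370).
- Nut driver at (378,390).
- Sled at (447,368) and its fin at (515,387).
- Red tray at (583,320).
- Four carriers at (327,268), (361,271), (411,279) and (444,272).

The side view agrees with this.

```bash
cat > h.py <<'E'
import numpy as np,cv2
from cell import bot
def px2w(c,uv,z):
    uv=np.atleast_2d(np.asarray(uv,float));K=c["K"];P=c["pose"]
    d=np.c_[(uv-[K[0,2],K[1,2]])/[K[0,0],K[1,1]],np.ones(len(uv))]@P[:3,:3].T
    o=P[:3,3];return (o+d*((z-o[2])/d[:,2])[:,None])[:,:2]
def w2px(c,p):
    p=np.atleast_2d(p);q=(p-c["pose"][:3,3])@c["pose"][:3,:3];u=q@c["K"].T;return u[:,:2]/u[:,2:]
def pose():
    s=bot.get_state();w,x,y,z=s["tcp_rot"]
    tx=np.array([1-2*(y*y+z*z),2*(x*y+w*z)]);return np.array(s["tool_pos"]),np.arctan2(tx[1],tx[0])
def plan(x,y,z=None,yax=None,p=None,th=None):
    """yax: wanted world angle of the finger line, mod pi (deg). prints spin units then shift units"""
    if p is None:
        p,th=pose()
    sp=0
    if yax is not None:
        cur=th-np.pi/2          # tool y for tool z down
        d=(np.radians(yax)-cur+np.pi/2)%np.pi-np.pi/2
        sp=-d; th=th+d
    ex=np.array([np.cos(th),np.sin(th)]);ey=np.array([ex[1],-ex[0]])
    d=np.array([x,y])-p[:2];dz=0 if z is None else p[2]-z
    print("spin %.3f shift x %.3f y %.3f z %.3f"%(np.degrees(sp)/30,d@ex/100,d@ey/100,dz/100),"now",p.round(1),"th %.1f"%np.degrees(th))
    return np.array([x,y,p[2] if z is None else z]),th
def snap(n,f=None):
    c=bot.capture(n)
    if f: cv2.imwrite(f"pics/{f}.png",c["frame"][:,:,::-1]);np.savez(f"{f}.npz",**c)
    return c
def hsv(c): return cv2.cvtColor(c["frame"],cv2.COLOR_RGB2HSV)
E
python3 - <<'E'
from h import *
c=dict(np.load("top0.npz"))
for n,u,v,z in[("mouth",343,370,62),("ermid",295,366,62),("nut",379,375,11),("nuttip",371,424,6),("sled",447,368,6),("fin",515,387,52),("tray",583,320,9),("c1",327,268,23),("c2",361,271,23),("c3",411,279,23),("c4",444,272,23),("ball",282,367,128)]:
    print(n,px2w(c,(u/1.5625,v/1.5625),z).round(0))
plan(530,40,400)
E
```

```text
mouth [[447.  93.]]
ermid [[455. 193.]]
nut [[435.  19.]]
nuttip [[330.  35.]]
sled [[ 450. -128.]]
fin [[ 412. -266.]]
tray [[ 554. -422.]]
c1 [[664. 131.]]
c2 [[657.  58.]]
c3 [[641. -49.]]
c4 [[ 656. -120.]]
ball [[455. 211.]]
spin 0.000 shift x -4.617 y -3.616 z 0.039 now [267.8 564.6 403.9] th 154.6
```

step_arm(translation=[[-0.46, -0.36, 0], [-0.46, -0.36, 0], [-0.46, -0.36, 0], [-0.46, -0.36, 0], [-0.46, -0.36, 0], [-0.46, -0.36, 0], [-0.46, -0.36, 0], [-0.46, -0.36, 0], [-0.46, -0.36, 0], [-0.3, -0.3, 0]], spin=[0, 0, 0, 0, 0, 0, 0, 0, 0, 0], fingers=[1, 1, 1, 1, 1, 1, 1, 1, 1, 1])

```text
clock: 1.35
tool_pos: [518.1, 51.9, 404.4]
tcp_rot: [-0.0, 0.221, 0.975, -0.0]
contact_force: [-0.2, 0.3, 0.9]
gripper_width: 0.996
grip_force: 0.0
```

```bash
python3 - <<'E'
from h import *
print(pose());c=snap("wrist","w1");print(c["K"].round(1).tolist(),c["pose"].round(3).tolist())
a=cv2.imread("pics/w1.png");cv2.imwrite("pics/w1b.png",cv2.resize(a,(800,600)))
for u in[(0,0),(511,0),(511,383),(0,383)]:print(px2w(c,u,0))
E
```

```text
(array([518.11884531,  51.86417252, 404.36576762]), np.float64(2.696585371835041))
[[339.6, 0.0, 253.5], [0.0, 339.6, 190.1], [0.0, 0.0, 1.0]] [[0.431, 0.856, 0.284, 445.487], [0.902, -0.409, -0.138, 85.958], [-0.002, 0.316, -0.949, 375.568], [0.0, 0.0, 0.0, 1.0]]
[[ 272.66326466 -108.75404176]]
[[489.41273758 344.1895735 ]]
[[980.22149532 238.94849024]]
[[ 664.93014845 -424.50968333]]
```

View pics/w1b.png

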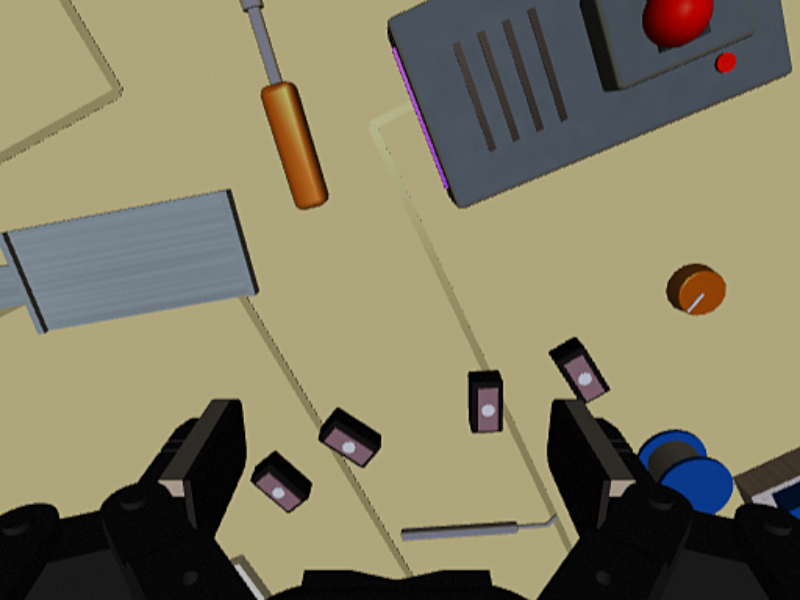

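The wrist view (800 px scale) shows all four carriers at (280,493), (348,447), (487,410) and (584,378). It also shows the driver handle at (295,145), the violet lip from (393,45) to (447,188), the ball at (677,10) and the sled bed at (130,260).

```bash
cat >> h.py <<'E'
def blobs(c,lo,hi,amin=30,roi=None):
    m=cv2.inRange(hsv(c),np.array(lo),np.array(hi))
    if roi: k=np.zeros_like(m);k[roi[1]:roi[3],roi[0]:roi[2]]=255;m&=k
    m=cv2.morphologyEx(m,cv2.MORPH_OPEN,np.ones((2,2),np.uint8))
    return [q for q in cv2.findContours(m,cv2.RETR_EXTERNAL,cv2.CHAIN_APPROX_NONE)[0] if cv2.contourArea(q)>=amin]
def rect(c,q,z):
    w=px2w(c,q.reshape(-1,2),z).astype(np.float32);(cx,cy),(a,b),t=cv2.minAreaRect(w)
    if a<b:a,b,t=b,a,t+90
    return round(cx,1),round(cy,1),round(a,1),round(b,1),round((t+90)%180-90,1)   # deg of the long axis
E
python3 - <<'E'
from h import *
c=dict(np.load("w1.npz"));h=hsv(c)
for n,u,v in[("chip",270,484),("chip",487,395),("violet",420,117),("amber",290,140),("sled",130,250),("table",400,300),("black",485,379),("knob",690,285),("ball",680,10),("chrome",268,60)]:
    print(n,h[int(v*.64),int(u*.64)])
E
```

```text
chip [166  56 118]
chip [167  59 122]
violet [142 160 223]
amber [ 14 214 163]
sled [103  37 143]
table [ 25  73 174]
black [ 53 146   7]
knob [ 13 248 142]
ball [  1 228 180]
chrome [113  43 135]
```

```bash
python3 - <<'E'
from h import *
c=dict(np.load("w1.npz"))
for q in blobs(c,(155,25,70),(179,110,200),60,(140,200,420,340)):print("chip",rect(c,q,23))
for q in blobs(c,(135,90,100),(155,255,255),20):print("violet",rect(c,q,36),rect(c,q,62), q.reshape(-1,2).min(0),q.reshape(-1,2).max(0))
for q in blobs(c,(6,150,60),(20,255,255),200):print("amber",rect(c,q,11),rect(c,q,22))
for q in blobs(c,(95,15,90),(125,70,230),800,(0,100,180,230)):print("sled",rect(c,q,6),cv2.contourArea(q))
for q in blobs(c,(0,150,60),(5,255,255),200,(380,0,512,40)):print("ball",rect(c,q,128))
E
```

```text
chip (659.9, -120.8, 36.4, 15.0, 16.3)
chip (646.6, -50.7, 36.1, 15.2, 27.6)
chip (662.8, 59.1, 36.2, 14.3, -22.7)
chip (669.0, 133.2, 36.4, 15.0, 8.6)
violet (453.0, 99.2, 87.2, 2.3, -2.8) (452.4, 98.2, 80.6, 2.1, -2.8) [252  32] [287 121]
amber (647.5, 233.9, 33.8, 33.6, -44.9) (641.4, 229.4, 32.8, 32.6, -44.9)
amber (432.3, 17.3, 81.2, 21.9, -10.9) (432.7, 19.3, 78.8, 21.3, -10.9)
sled (452.8, -127.4, 160.3, 76.5, 75.0) 9063.5
ball (461.7, 209.7, 26.1, 17.1, 64.4)
```

```bash
python3 - <<'E'
from h import *
plan(432.3,17.3,179,79.1)
E
```

```text
spin -0.498 shift x 0.800 y -0.449 z 2.252 now [519.3  46.3 404.2] th 169.1
```

step_arm(translation=[[0, 0, 0], [0, 0, 0], [0.4, -0.22, 0.2], [0.4, -0.23, 0.4], [0, 0, 0.4], [0, 0, 0.4], [0, 0, 0.4], [0, 0, 0.3], [0, 0, 0], [0, 0, 0]], spin=[-0.25, -0.25, 0, 0, 0, 0, 0, 0, 0, 0], fingers=[1, 1, 1, 1, 1, 1, 1, 1, 1, 1])

```text
clock: 2.65
tool_pos: [430.7, 24.9, 195.4]
tcp_rot: [0.0, 0.09, 0.996, 0.0]
contact_force: [0.6, -0.4, 0.1]
gripper_width: 1.001
grip_force: 0.0
```

```bash
python3 - <<'E'
from h import *
plan(432.3,17.3,179,79.1)
c=snap("wrist","w2")
for q in blobs(c,(6,150,60),(20,255,255),200):print("amber",rect(c,q,11),rect(c,q,22))
E
```

```text
spin 0.018 shift x -0.030 y -0.072 z 0.164 now [430.7  24.9 195.4] th 169.1
amber (437.5, 17.7, 85.3, 23.0, -11.0) (431.4, 19.2, 79.2, 21.4, -11.0)
```

step_arm(translation=[[-0.02, -0.07, 0.16], [0, 0, 0], [0, 0, 0], [0, 0, 0], [0, 0, 0], [0, 0, 0], [0, 0, 0]], spin=[0, 0, 0, 0, 0, 0, 0], fingers=[1, 0.1, 0.1, 0.1, 0.1, 0.1, 0.1], force=50)

```text
clock: 3.58
tool_pos: [431.4, 17.7, 179.4]
tcp_rot: [0.001, 0.09, 0.996, 0.0]
contact_force: [-1.5, 0.2, 9.0]
gripper_width: 0.241
grip_force: 49.1
```

step_arm(translation=[[0, 0, -0.2], [0, 0, -0.3], [0, 0, -0.3], [0, 0, -0.2], [0, 0, 0]], spin=[0, 0, 0, 0, 0], fingers=[0.1, 0.1, 0.1, 0.1, 0.1])

```text
clock: 4.2
tool_pos: [431.5, 17.6, 280.0]
tcp_rot: [0.002, 0.09, 0.996, 0.0]
contact_force: [-0.4, 0.2, -1.8]
gripper_width: 0.241
grip_force: 49.4
```

```bash
python3 - <<'E'
from h import *
s=bot.get_state();print(s["gripper_width"],s["grip_force"])
plan(500,-360,290,79.1)
c=snap("wrist","w3")
for q in blobs(c,(6,150,60),(20,255,255),200):print("amber",rect(c,q,120),cv2.contourArea(q))
E
```

```text
0.24136846503246132 49.44313287734985
spin 0.018 shift x -1.387 y -3.578 z -0.100 now [431.5  17.6 280. ] th 169.1
amber (432.0, 17.0, 83.2, 21.8, -10.5) 7557.5
```

step_arm(translation=[[-0.13, -0.36, -0.02], [-0.14, -0.38, -0.02], [-0.14, -0.38, -0.02], [-0.14, -0.38, -0.02], [-0.14, -0.38, -0.02], [-0.14, -0.38, 0], [-0.14, -0.38, 0], [-0.14, -0.38, 0], [-0.14, -0.38, 0], [-0.14, -0.38, 0]], spin=[0, 0, 0, 0, 0, 0, 0, 0, 0, 0], fingers=[0.1, 0.1, 0.1, 0.1, 0.1, 0.1, 0.1, 0.1, 0.1, 0.1])

```text
clock: 5.5
tool_pos: [499.8, -380.4, 286.8]
tcp_rot: [-0.001, 0.09, 0.996, 0.001]
contact_force: [0.2, 0.9, -1.3]
gripper_width: 0.244
grip_force: 49.4
```

```bash
python3 - <<'E'
from h import *
c=snap("wrist","w4")
for q in blobs(c,(0,120,30),(6,255,255),800)+blobs(c,(172,120,30),(179,255,255),800):
    w=px2w(c,q.reshape(-1,2),18);print("tray",rect(c,q,18),rect(c,q,0),q.reshape(-1,2).min(0),q.reshape(-1,2).max(0))
t=dict(np.load("top0.npz"))
for q in blobs(t,(0,120,30),(6,255,255),800)+blobs(t,(172,120,30),(179,255,255),800):print("top",rect(t,q,18))
s=bot.get_state();print(s["gripper_width"],pose())
E
```

```text
tray (633.4, -406.6, 61.4, 56.0, 86.7) (649.4, -409.6, 66.0, 60.2, 86.7) [221 310] [288 367]
tray (519.5, -422.5, 124.1, 89.4, 1.6) (526.9, -426.7, 133.4, 96.1, 1.6) [126 135] [245 301]
tray (413.0, -262.0, 56.1, 18.4, 75.1) (412.4, -254.2, 60.4, 19.8, 75.1) [366  19] [456  51]
top (553.7, -421.5, 193.8, 87.2, 1.6)
0.24111594035779885 (array([ 499.14631638, -386.47446104,  286.73872329]), np.float64(2.955595483104321))
```

View pics/w4.png

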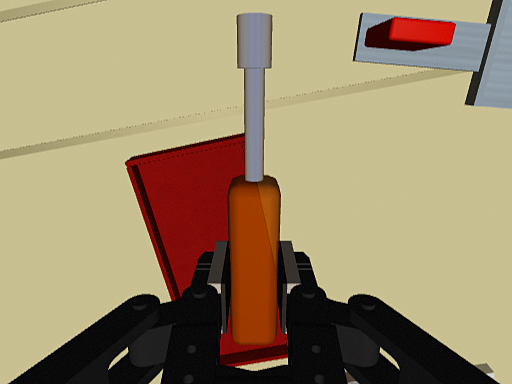

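The view shows the driver held straight between the pads, with its socket at (254,40), and the tray below from (130,160) to (285,365).

```bash
python3 - <<'E'
from h import *
plan(585,-420.6,185,91.6)
E
```

```text
spin -0.409 shift x -0.849 y -0.365 z 1.017 now [ 499.1 -386.5  286.7] th 181.6
```

step_arm(translation=[[0, 0, 0], [0, 0, 0], [-0.42, -0.18, 0], [-0.43, -0.18, 0], [0, 0, 0.2], [0, 0, 0.2], [0, 0, 0.2], [0, 0, 0.1], [0, 0, 0], [0, 0, 0]], spin=[-0.2, -0.21, 0, 0, 0, 0, 0, 0, 0, 0], fingers=[0.1, 0.1, 0.1, 0.1, 0.1, 0.1, 0.1, 0.1, 0.1, 0.1])

```text
clock: 6.8
tool_pos: [586.3, -412.7, 219.5]
tcp_rot: [0.001, -0.017, 1.0, -0.0]
contact_force: [0.3, 0.9, -0.6]
gripper_width: 0.247
grip_force: 49.5
```

```bash
python3 - <<'E'
from h import *
plan(585,-420.6,185,91.6)
E
```

```text
spin 0.011 shift x 0.015 y -0.079 z 0.345 now [ 586.3 -412.7  219.5] th -178.4
```

step_arm(translation=[[0.01, -0.08, 0.1], [0, 0, 0.12], [0, 0, 0.12], [0, 0, 0], [0, 0, 0], [0, 0, 0]], spin=[0, 0, 0, 0, 0, 0], fingers=[0.1, 0.1, 0.1, 0.1, 0.45, 0.45])

```text
clock: 7.55
tool_pos: [585.4, -420.3, 184.5]
tcp_rot: [-0.0, -0.017, 1.0, 0.0]
contact_force: [-0.1, 0.2, -0.3]
gripper_width: 0.451
grip_force: 0.0
```

step_arm(translation=[[0, 0, -0.2], [0, 0, -0.4], [0, 0, -0.4], [0, 0, -0.3], [0, 0, 0]], spin=[0, 0, 0, 0, 0], fingers=[0.45, 0.45, 0.6, 1, 1])

```text
clock: 8.18
tool_pos: [586.0, -420.8, 319.8]
tcp_rot: [0.003, -0.017, 1.0, -0.002]
contact_force: [-0.3, -0.5, -0.3]
gripper_width: 0.986
grip_force: 0.0
```

```bash
python3 - <<'E'
from h import *
c=snap("wrist","w5")
for q in blobs(c,(6,150,60),(20,255,255),200):print("amber",rect(c,q,15))
print(pose())
# plan to third carrier c3
plan(659.9,-120.8,300,16.3)
E
```

```text
amber (587.8, -420.1, 81.9, 21.8, 2.1)
(array([ 585.54124654, -420.55501724,  317.55066773]), np.float64(-3.10798376408865))
spin 2.521 shift x 2.668 y 1.555 z 0.176 now [ 585.5 -420.6  317.6] th -253.7
```

View pics/w5.png

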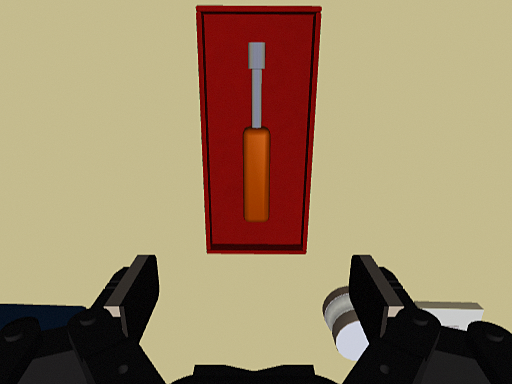

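The driver lies flat inside the tray, with its handle at (256,175) and socket at (256,55). Next the carriers, gripped by their ends.

step_arm(translation=[[0, 0, 0], [0, 0, 0], [0, 0, 0], [0, 0, 0], [0, 0, 0], [0, 0, 0], [0, 0, 0], [0, 0, 0]], spin=[0.35, 0.35, 0.35, 0.35, 0.35, 0.35, 0.35, 0.07], fingers=[1, 1, 1, 1, 1, 1, 1, 1])

```text
clock: 9.22
tool_pos: [585.2, -420.1, 314.0]
tcp_rot: [-0.001, 0.6, 0.8, -0.0]
contact_force: [0.9, -0.3, -0.0]
gripper_width: 1.001
grip_force: 0.0
```

```bash
python3 - <<'E'
from h import *
print(bot.get_state()["joint_positions"])
plan(659.9,-120.8,240,16.3)
t=dict(np.load("top0.npz"))
print("pick",px2w(t,np.array([[360,211],[413,230],[275,265]])/1.5625,5))
E
```

```text
[ 0.50975841  0.72861515  0.15376148  1.33342907 -0.11488613  1.08970092
  0.96298656]
spin 0.000 shift x 2.663 y 1.557 z 0.740 now [ 585.2 -420.1  314. ] th 106.3
pick [[791.06754234  61.46945734]
 [749.64142056 -54.46013102]
 [671.71390464 245.39685165]]
```

step_arm(translation=[[0.44, 0.26, 0.1], [0.44, 0.26, 0.1], [0.44, 0.26, 0.1], [0.44, 0.26, 0.1], [0.44, 0.26, 0.1], [0.44, 0.26, 0.1], [0.05, 0.06, 0.1], [0, 0, 0]], spin=[0, 0, 0, 0, 0, 0, 0, 0], fingers=[1, 1, 1, 1, 1, 1, 1, 1])

```text
clock: 10.22
tool_pos: [664.9, -116.3, 243.6]
tcp_rot: [-0.001, 0.598, 0.801, -0.001]
contact_force: [-1.3, 0.1, 0.6]
gripper_width: 1.004
grip_force: 0.0
```

```bash
python3 - <<'E'
from h import *
plan(659.9,-120.8,187,16.3)
c=snap("wrist","w6")
for q in blobs(c,(155,25,60),(179,110,220),60):print("chip",rect(c,q,23),q.reshape(-1,2).mean(0))
for q in blobs(c,(95,15,90),(125,70,230),800):print("sled",rect(c,q,6),q.reshape(-1,2).min(0),q.reshape(-1,2).max(0))
E
```

```text
spin 0.007 shift x -0.029 y -0.061 z 0.566 now [ 664.9 -116.3  243.6] th 106.3
chip (658.4, -121.2, 36.5, 15.3, 16.6) [241.33540373 219.42857143]
chip (645.0, -50.7, 36.4, 15.5, 27.6) [253.18032787  99.05464481]
sled (769.0, -22.0, 73.3, 5.6, 69.3) [418  56] [511 160]
```

step_arm(translation=[[-0.03, -0.07, 0.2], [0, 0, 0.36], [0, 0, 0], [0, 0, 0], [0, 0, 0], [0, 0, 0], [0, 0, 0]], spin=[0, 0, 0, 0, 0, 0, 0], fingers=[1, 1, 1, 0.4, 0.4, 0.4, 0.4], force=40)

```text
clock: 11.15
tool_pos: [659.8, -122.0, 190.8]
tcp_rot: [0.001, 0.6, 0.8, 0.0]
contact_force: [-0.9, -0.0, 6.3]
gripper_width: 0.476
grip_force: 39.5
```

```bash
python3 - <<'E'
from h import *
a=np.radians(75)
for i,s in enumerate([54,18,-18,-54]): print(i,452.8+s*np.cos(a),-127.4+s*np.sin(a))
plan(452.8+54*np.cos(a),-127.4+54*np.sin(a),260,165)
E
```

```text
0 466.77622843553615 -75.24000538039031
1 457.4587428118454 -110.01333512679678
2 448.1412571881546 -144.78666487320322
3 438.82377156446387 -179.5599946196097
spin 1.044 shift x -0.047 y -1.985 z -0.692 now [ 659.8 -122.   190.8] th 75.0
```

step_arm(translation=[[0, 0, -0.3], [0, 0, -0.3], [0, 0, -0.1], [0, 0, 0], [0, 0, 0]], spin=[0, 0.35, 0.35, 0.34, 0], fingers=[0.4, 0.4, 0.4, 0.4, 0.4])

```text
clock: 11.78
tool_pos: [659.4, -121.2, 259.5]
tcp_rot: [0.0, 0.792, 0.61, 0.0]
contact_force: [-0.3, 1.0, -0.2]
gripper_width: 0.476
grip_force: 40.3
```

```bash
python3 - <<'E'
from h import *
plan(438.8,-179.6,199,165)
c=snap("wrist","w7")
for q in blobs(c,(155,25,60),(179,110,220),60):print("chip",rect(c,q,90),q.reshape(-1,2).mean(0))
for q in blobs(c,(95,15,90),(125,70,230),800):print("sled",rect(c,q,6),q.reshape(-1,2).min(0),q.reshape(-1,2).max(0))
E
```

```text
spin 0.008 shift x -1.135 y -1.980 z 0.605 now [ 659.4 -121.2  259.5] th 75.0
chip (661.0, -121.0, 37.1, 15.3, -14.8) [254.46728972 256.36448598]
chip (656.3, -48.6, 24.9, 10.3, 27.5) [197.8671875 105.078125 ]
sled (477.4, -139.6, 167.2, 41.4, 61.8) [  0 169] [ 52 356]
```

step_arm(translation=[[-0.22, -0.4, 0], [-0.22, -0.4, 0], [-0.22, -0.4, 0], [-0.22, -0.4, 0], [-0.22, -0.38, 0], [-0.03, 0, 0.1], [0, 0, 0]], spin=[0, 0, 0, 0, 0, 0, 0], fingers=[0.4, 0.4, 0.4, 0.4, 0.4, 0.4, 0.4])

```text
clock: 12.7
tool_pos: [439.5, -180.2, 248.5]
tcp_rot: [0.0, 0.792, 0.61, 0.0]
contact_force: [-0.1, -0.6, 0.5]
gripper_width: 0.476
grip_force: 40.4
```

```bash
python3 - <<'E'
from h import *
plan(438.8,-179.6,198.5,165)
c=snap("wrist","w8")
for q in blobs(c,(155,25,60),(179,110,220),60):print("chip",rect(c,q,80),q.reshape(-1,2).mean(0))
for q in blobs(c,(95,15,90),(125,70,230),800):print("sled",rect(c,q,6),q.reshape(-1,2).min(0),q.reshape(-1,2).max(0))
E
```

```text
spin 0.008 shift x 0.004 y -0.008 z 0.500 now [ 439.5 -180.2  248.5] th 75.0
chip (441.1, -179.2, 36.8, 15.2, -14.8) [254.48130841 256.36448598]
sled (415.2, -264.1, 63.3, 29.9, 75.0) [230 275] [270 345]
sled (450.2, -133.8, 147.5, 76.6, 75.0) [182   0] [318 238]
```

View pics/w8.png

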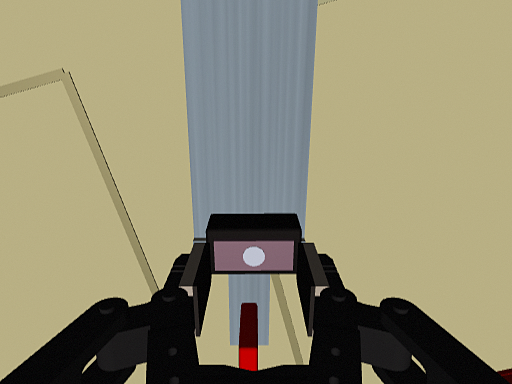

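The view shows the carrier held level, chip at (254,256), above the rear of the bed. The sled's end line is at row 239, and I check its position numerically next.

```bash
python3 - <<'E'
from h import *
c=dict(np.load("w8.npz"));a=np.radians(75);u=np.array([np.cos(a),np.sin(a)])
w=px2w(c,[(200,239),(194,230),(307,230)],8);print((w-[452.8,-127.4])@u,(w-[452.8,-127.4])@[-u[1],u[0]])
E
```

```text
[-80.38073035 -73.56664315 -73.26465654] [ 35.24779296  39.03763945 -38.31557372]
```

step_arm(translation=[[0, 0, 0.25], [0, 0, 0.2], [0, 0, 0.06], [0, 0, 0], [0, 0, 0], [0, 0, 0], [0, 0, -0.3], [0, 0, -0.4], [0, 0, -0.3], [0, 0, 0]], spin=[0, 0, 0, 0, 0, 0, 0, 0, 0, 0], fingers=[0.4, 0.4, 0.4, 0.4, 0.7, 0.7, 0.7, 0.7, 1, 1])

```text
clock: 14.0
tool_pos: [439.5, -180.3, 300.0]
tcp_rot: [0.002, 0.793, 0.61, 0.001]
contact_force: [0.0, -0.8, -0.5]
gripper_width: 0.998
grip_force: 0.0
```

```bash
python3 - <<'E'
from h import *
c=snap("wrist")
for q in blobs(c,(155,25,60),(179,110,220),60):print("chip",rect(c,q,29),q.reshape(-1,2).mean(0))
plan(646,-50.7,240,27.6)
E
```

```text
chip (441.7, -178.6, 36.2, 15.0, -15.0) [252.78947368 186.42857143]
spin -1.415 shift x 0.187 y 2.433 z 0.587 now [ 439.1 -180.   298.7] th 117.6
```

step_arm(translation=[[0, 0, 0], [0, 0, 0], [0, 0, 0], [0, 0, 0], [0, 0, 0], [0.04, 0.4, 0.06], [0.04, 0.5, 0.1], [0.04, 0.5, 0.1], [0.04, 0.5, 0.15], [0.03, 0.48, 0.15]], spin=[-0.3, -0.3, -0.3, -0.3, -0.2, 0, 0, 0, 0, 0], fingers=[1, 1, 1, 1, 1, 1, 1, 1, 1, 1])

```text
clock: 15.3
tool_pos: [643.0, -53.4, 239.7]
tcp_rot: [-0.001, 0.521, 0.853, -0.0]
contact_force: [0.1, 0.7, 0.6]
gripper_width: 1.0
grip_force: 0.0
```

```bash
python3 - <<'E'
from h import *
bot.capture("wrist")
plan(646,-50.7,190,27.6)
c=snap("wrist","w9")
for q in blobs(c,(155,25,60),(179,110,220),60):print("chip",rect(c,q,23),q.reshape(-1,2).mean(0))
E
```

```text
spin -0.005 shift x -0.018 y -0.021 z 0.473 now [647.1 -48.1 237.3] th 117.6
chip (645.3, -51.3, 36.4, 14.9, 27.4) [247.76646707 223.43113772]
chip (661.7, 58.8, 36.6, 15.1, -22.5) [373.7195122   60.95121951]
```

step_arm(translation=[[-0.02, -0.02, 0.2], [0, 0, 0.27], [0, 0, 0], [0, 0, 0], [0, 0, 0], [0, 0, 0], [0, 0, -0.3], [0, 0, -0.4], [0, 0, 0], [0, 0, 0]], spin=[0, 0, 0, 0, 0, 0, 0, 0.3, 0.35, 0.35], fingers=[1, 1, 0.4, 0.4, 0.4, 0.4, 0.4, 0.4, 0.4, 0.4])

```text
clock: 16.65
tool_pos: [641.3, -57.3, 266.1]
tcp_rot: [0.001, 0.727, 0.687, 0.001]
contact_force: [-0.9, 0.5, -1.1]
gripper_width: 0.4
grip_force: 0.0
```

```bash
python3 - <<'E'
from h import *
plan(448.1,-144.8,250,165)
E
```

```text
spin 0.393 shift x -1.345 y -1.640 z 0.161 now [641.3 -57.3 266.1] th 75.0
```

```bash
python3 - <<'E'
from h import *
c=snap("wrist","w10")
for q in blobs(c,(155,25,60),(179,110,220),60):print("chip",rect(c,q,23),q.reshape(-1,2).mean(0))
print(bot.get_state()["tool_pos"])
E
```

```text
chip (440.9, -187.7, 20.3, 16.0, -15.3) [ 11.68421053 365.36842105]
chip (644.8, -51.7, 36.3, 15.4, 27.6) [256.921875 194.0625  ]
chip (661.2, 58.6, 36.5, 16.0, -22.5) [276.29292929  12.93939394]
[641.28235416 -56.9383851  265.64682598]
```

View pics/w10.png

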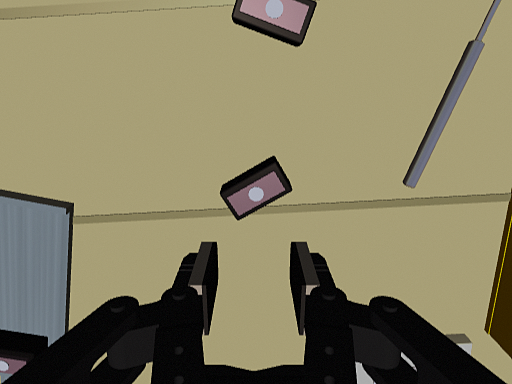

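The carrier stands upright where it was, chip at (257,194), and the fingers are empty. I regrip.

```bash
python3 - <<'E'
from h import *
plan(645.3,-51.2,189,27.6)
E
```

```text
spin -1.042 shift x 0.032 y 0.062 z 0.766 now [641.3 -56.9 265.6] th 117.6
```

step_arm(translation=[[0, 0, 0], [0, 0, 0], [0, 0, 0], [0.03, 0.06, 0.1], [0, 0, 0.1], [0, 0, 0]], spin=[-0.35, -0.35, -0.34, 0, 0, 0], fingers=[1, 1, 1, 1, 1, 1])

```text
clock: 17.45
tool_pos: [644.6, -51.5, 243.2]
tcp_rot: [-0.001, 0.513, 0.858, -0.001]
contact_force: [-0.2, -0.2, -0.5]
gripper_width: 1.003
grip_force: 0.0
```

```bash
python3 - <<'E'
from h import *
plan(645.3,-51.2,189,27.6)
E
```

```text
spin 0.022 shift x -0.000 y 0.007 z 0.542 now [644.6 -51.5 243.2] th 117.6
```

step_arm(translation=[[0, 0.01, 0.25], [0, 0, 0.29], [0, 0, 0], [0, 0, 0], [0, 0, 0], [0, 0, 0], [0, 0, 0]], spin=[0.02, 0, 0, 0, 0, 0, 0], fingers=[1, 1, 1, 0.3, 0.3, 0.3, 0.3])

```text
clock: 18.32
tool_pos: [645.8, -52.0, 192.8]
tcp_rot: [0.001, 0.517, 0.856, -0.0]
contact_force: [-4.4, -0.3, 11.2]
gripper_width: 0.391
grip_force: 44.5
```

```bash
python3 - <<'E'
from h import *
plan(448.1,-144.8,250,165)
E
```

```text
spin 1.423 shift x -1.408 y -1.669 z -0.572 now [645.8 -52.  192.8] th 75.0
```

The fingers sit too high and have the chip instead of the block. I release, go lower and grip again.

step_arm(translation=[[0, 0, 0], [0, 0, 0], [0, 0, 0], [0, 0, 0.06], [0, 0, 0.07], [0, 0, 0], [0, 0, 0]], spin=[0, 0, 0, 0, 0, 0, 0], fingers=[1, 1, 1, 1, 1, 1, 1])

```text
clock: 19.2
tool_pos: [646.0, -51.4, 177.5]
tcp_rot: [-0.0, 0.517, 0.856, -0.0]
contact_force: [-0.3, -0.4, -0.4]
gripper_width: 0.997
grip_force: 0.0
```

```bash
python3 - <<'E'
from h import *
plan(645.3,-51.2,178,27.6)
c=snap("wrist","w11")
for q in blobs(c,(155,25,60),(179,110,220),60):print("chip",rect(c,q,23),q.reshape(-1,2).mean(0))
E
```

```text
spin 0.004 shift x 0.004 y -0.005 z -0.005 now [646.  -51.4 177.5] th 117.6
chip (646.3, -51.5, 36.7, 15.2, 27.7) [253.99565217 275.2       ]
chip (661.8, 59.2, 36.9, 15.2, -22.5) [444.66666667  44.93172691]
```

step_arm(translation=[[0, 0, 0], [0, 0, 0], [0, 0, 0], [0, 0, 0]], spin=[0, 0, 0, 0], fingers=[0.35, 0.35, 0.35, 0.35])

```text
clock: 19.75
tool_pos: [646.1, -51.4, 178.1]
tcp_rot: [0.0, 0.517, 0.856, 0.0]
contact_force: [0.7, -0.9, 3.5]
gripper_width: 0.504
grip_force: 41.3
```

step_arm(translation=[[0, 0, -0.35], [0, 0, -0.35], [0, 0, 0], [0, 0, 0], [0, 0, 0], [0, 0, 0]], spin=[0, 0.35, 0.35, 0.35, 0.35, 0], fingers=[0.35, 0.35, 0.35, 0.35, 0.35, 0.35])

```text
clock: 20.5
tool_pos: [645.9, -51.0, 247.4]
tcp_rot: [-0.0, 0.789, 0.614, -0.0]
contact_force: [-0.2, -0.2, 0.3]
gripper_width: 0.503
grip_force: 40.9
```

```bash
python3 - <<'E'
from h import *
plan(448.1,-144.8,240,165)
E
```

```text
spin 0.027 shift x -1.418 y -1.667 z 0.074 now [645.9 -51.  247.4] th 75.0
```

step_arm(translation=[[-0.3, -0.34, 0], [-0.36, -0.42, 0], [-0.36, -0.42, 0], [-0.35, -0.42, 0], [-0.05, -0.06, 0.05], [0, 0, 0]], spin=[0.03, 0, 0, 0, 0, 0], fingers=[0.35, 0.35, 0.35, 0.35, 0.35, 0.35])

```text
clock: 21.25
tool_pos: [449.0, -145.7, 242.7]
tcp_rot: [0.0, 0.794, 0.608, 0.0]
contact_force: [0.9, 0.8, -0.3]
gripper_width: 0.504
grip_force: 40.9
```

```bash
python3 - <<'E'
from h import *
plan(448.1,-144.8,185,165)
E
```

```text
spin -0.002 shift x 0.007 y -0.012 z 0.577 now [ 449.  -145.7  242.7] th 75.0
```

step_arm(translation=[[0.01, -0.01, 0.25], [0, 0, 0.25], [0, 0, 0.07], [0, 0, 0], [0, 0, 0], [0, 0, 0], [0, 0, -0.3], [0, 0, -0.35], [0, 0, 0], [0, 0, 0]], spin=[0, 0, 0, 0, 0, 0, 0, 0, 0.25, 0], fingers=[0.35, 0.35, 0.35, 0.35, 0.75, 0.75, 0.75, 1, 1, 1])

```text
clock: 22.5
tool_pos: [448.3, -144.2, 251.4]
tcp_rot: [0.001, 0.832, 0.555, 0.0]
contact_force: [-0.5, -0.3, -0.5]
gripper_width: 0.998
grip_force: 0.0
```

```bash
python3 - <<'E'
from h import *
c=snap("wrist")
for q in blobs(c,(155,25,60),(179,110,220),60):print("chip",rect(c,q,29),q.reshape(-1,2).mean(0))
plan(662,59,235,-22.6)
E
```

```text
chip (441.1, -179.0, 36.5, 15.7, -14.7) [262.22818792 264.15436242]
chip (450.2, -144.2, 36.7, 15.6, -15.1) [254.28301887 213.34591195]
spin 0.003 shift x 2.698 y 1.194 z 0.160 now [ 448.1 -144.2  251. ] th 67.4
```

step_arm(translation=[[0.4, 0.18, 0], [0.48, 0.21, 0], [0.48, 0.21, 0], [0.48, 0.21, 0], [0.48, 0.21, 0.08], [0.38, 0.17, 0.08], [0, 0, 0], [0, 0, 0]], spin=[0, 0, 0, 0, 0, 0, 0, 0], fingers=[1, 1, 1, 1, 1, 1, 1, 1])

```text
clock: 23.55
tool_pos: [661.5, 58.2, 233.9]
tcp_rot: [-0.0, 0.832, 0.555, -0.001]
contact_force: [0.2, 0.3, -0.5]
gripper_width: 1.0
grip_force: 0.0
```

```bash
python3 - <<'E'
from h import *
plan(662,59,178,-22.6)
c=snap("wrist")
for q in blobs(c,(155,25,60),(179,110,220),60):print("chip",rect(c,q,23),q.reshape(-1,2).mean(0))
E
```

```text
spin -0.000 shift x 0.009 y 0.001 z 0.559 now [661.5  58.2 233.9] th 67.4
chip (660.2, 57.0, 36.5, 15.4, -22.6) [251.05294118 223.85882353]
chip (666.6, 132.2, 36.6, 15.5, 8.5) [207.06547619  96.54166667]
```

step_arm(translation=[[0, 0, 0.28], [0, 0, 0.28], [0, 0, 0], [0, 0, 0], [0, 0, 0], [0, 0, 0], [0, 0, 0]], spin=[0, 0, 0, 0, 0, 0, 0], fingers=[1, 1, 1, 0.35, 0.35, 0.35, 0.35])

```text
clock: 24.48
tool_pos: [662.5, 58.7, 180.3]
tcp_rot: [0.001, 0.832, 0.554, 0.001]
contact_force: [-1.2, -0.3, 7.0]
gripper_width: 0.507
grip_force: 41.4
```

step_arm(translation=[[0, 0, -0.3], [0, 0, -0.35], [0, 0, 0]], spin=[0, 0, -0.25], fingers=[0.35, 0.35, 0.35])

```text
clock: 24.85
tool_pos: [663.1, 58.8, 247.3]
tcp_rot: [0.002, 0.793, 0.609, 0.002]
contact_force: [-0.1, 0.1, -0.4]
gripper_width: 0.502
grip_force: 40.8
```

```bash
python3 - <<'E'
from h import *
plan(457.5,-110,240,165)
E
```

```text
spin -0.001 shift x -2.163 y -1.549 z 0.073 now [663.1  58.8 247.3] th 75.0
```

step_arm(translation=[[-0.33, -0.23, 0], [-0.45, -0.32, 0], [-0.45, -0.32, 0], [-0.45, -0.32, 0], [-0.42, -0.31, 0], [-0.06, -0.05, 0.05], [0, 0, 0]], spin=[0, 0, 0, 0, 0, 0, 0], fingers=[0.35, 0.35, 0.35, 0.35, 0.35, 0.35, 0.35])

```text
clock: 25.72
tool_pos: [456.1, -109.2, 239.0]
tcp_rot: [0.0, 0.795, 0.607, 0.0]
contact_force: [0.2, 0.5, -0.4]
gripper_width: 0.503
grip_force: 40.9
```

```bash
python3 - <<'E'
from h import *
plan(457.5,-110,186,165)
E
```

```text
spin -0.008 shift x -0.004 y 0.016 z 0.530 now [ 456.1 -109.2  239. ] th 75.0
```

step_arm(translation=[[0, 0.01, 0.25], [0, 0, 0.22], [0, 0, 0.06], [0, 0, 0], [0, 0, 0], [0, 0, 0], [0, 0, -0.3], [0, 0, -0.35], [0, 0, 0], [0, 0, 0]], spin=[0, 0, 0, 0, 0, 0, 0, -0.26, -0.26, -0.26], fingers=[0.35, 0.35, 0.35, 0.35, 0.75, 0.75, 0.75, 1, 1, 1])

```text
clock: 26.98
tool_pos: [457.1, -109.1, 251.4]
tcp_rot: [0.001, 0.653, 0.758, 0.0]
contact_force: [0.0, -1.2, 0.1]
gripper_width: 1.001
grip_force: 0.0
```

```bash
python3 - <<'E'
from h import *
c=snap("wrist")
for q in blobs(c,(155,25,60),(179,110,220),60):print("chip",rect(c,q,29),q.reshape(-1,2).mean(0))
plan(668,133,235,8.5)
E
```

```text
chip (441.9, -179.2, 36.5, 15.9, -14.6) [214.78947368 305.18796992]
chip (450.9, -144.4, 36.6, 15.8, -15.1) [234.58571429 262.15      ]
chip (459.5, -111.0, 36.6, 15.7, -15.0) [255.12837838 216.91891892]
spin 0.012 shift x 2.083 y 2.445 z 0.162 now [ 457.  -109.2  251.2] th 98.5
```

step_arm(translation=[[0.3, 0.35, 0], [0.35, 0.41, 0], [0.35, 0.41, 0], [0.35, 0.41, 0], [0.35, 0.41, 0.08], [0.35, 0.41, 0.08], [0.04, 0.05, 0], [0, 0, 0]], spin=[0, 0, 0, 0, 0, 0, 0, 0], fingers=[1, 1, 1, 1, 1, 1, 1, 1])

```text
clock: 28.02
tool_pos: [669.2, 132.7, 234.1]
tcp_rot: [-0.0, 0.655, 0.756, -0.001]
contact_force: [-0.2, -0.9, -0.8]
gripper_width: 1.004
grip_force: 0.0
```

```bash
python3 - <<'E'
from h import *
plan(668,133,178,8.5)
c=snap("wrist")
for q in blobs(c,(155,25,60),(179,110,220),60):print("chip",rect(c,q,23),q.reshape(-1,2).mean(0))
E
```

```text
spin -0.010 shift x 0.005 y -0.012 z 0.561 now [669.2 132.7 234.1] th 98.5
chip (667.4, 131.2, 36.5, 15.3, 8.2) [249.94117647 222.85882353]
```

step_arm(translation=[[0, -0.01, 0.28], [0, 0, 0.28], [0, 0, 0], [0, 0, 0], [0, 0, 0], [0, 0, 0], [0, 0, 0]], spin=[0, 0, 0, 0, 0, 0, 0], fingers=[1, 1, 1, 0.35, 0.35, 0.35, 0.35])

```text
clock: 28.95
tool_pos: [669.0, 132.3, 180.4]
tcp_rot: [0.001, 0.655, 0.756, 0.001]
contact_force: [-0.8, -0.4, 6.2]
gripper_width: 0.505
grip_force: 41.5
```

step_arm(translation=[[0, 0, -0.3], [0, 0, -0.35], [0, 0, 0], [0, 0, 0], [0, 0, 0]], spin=[0, 0, 0.3, 0.3, 0.19], fingers=[0.35, 0.35, 0.35, 0.35, 0.35])

```text
clock: 29.58
tool_pos: [668.4, 132.7, 244.4]
tcp_rot: [0.0, 0.797, 0.604, 0.0]
contact_force: [-0.6, -0.6, -0.0]
gripper_width: 0.502
grip_force: 40.8
```

```bash
python3 - <<'E'
from h import *
plan(466,-75.5,240,165)
E
```

```text
spin -0.023 shift x -2.535 y -1.417 z 0.044 now [668.4 132.7 244.4] th 75.0
```

step_arm(translation=[[-0.35, -0.2, 0], [-0.45, -0.25, 0], [-0.45, -0.25, 0], [-0.45, -0.25, 0], [-0.45, -0.25, 0], [-0.38, -0.21, 0], [0, 0, 0.05], [0, 0, 0]], spin=[-0.02, 0, 0, 0, 0, 0, 0, 0], fingers=[0.35, 0.35, 0.35, 0.35, 0.35, 0.35, 0.35, 0.35])

```text
clock: 30.58
tool_pos: [467.6, -75.2, 238.9]
tcp_rot: [0.0, 0.793, 0.61, 0.001]
contact_force: [0.6, 0.2, -0.5]
gripper_width: 0.504
grip_force: 40.8
```

```bash
python3 - <<'E'
from h import *
plan(466,-75.5,186.5,165)
E
```

```text
spin 0.005 shift x -0.007 y -0.014 z 0.524 now [467.6 -75.2 238.9] th 75.0
```

step_arm(translation=[[0, -0.01, 0.25], [0, 0, 0.22], [0, 0, 0.05], [0, 0, 0], [0, 0, 0], [0, 0, 0], [0, 0, -0.3], [0, 0, -0.5], [0, 0, -0.5], [0, 0, -0.4]], spin=[0, 0, 0, 0, 0, 0, 0, 0, 0, 0], fingers=[0.35, 0.35, 0.35, 0.35, 0.75, 0.75, 0.75, 1, 1, 1])

```text
clock: 31.82
tool_pos: [465.9, -75.3, 358.9]
tcp_rot: [0.001, 0.793, 0.61, 0.001]
contact_force: [0.6, 0.8, -0.5]
gripper_width: 1.003
grip_force: 0.0
```

step_arm(translation=[[-0.5, 0, 0], [-0.5, 0, 0], [-0.4, 0, 0], [0, 0, 0]], spin=[0, 0, 0, 0], fingers=[1, 1, 1, 1])

```text
clock: 32.33
tool_pos: [428.8, -213.5, 357.2]
tcp_rot: [0.001, 0.794, 0.607, -0.0]
contact_force: [0.2, 0.1, -0.8]
gripper_width: 1.004
grip_force: 0.0
```

```bash
python3 - <<'E'
from h import *
c=snap("wrist","w12")
print(pose())
for q in blobs(c,(155,25,60),(179,110,220),60):print("chip",rect(c,q,29),q.reshape(-1,2).mean(0))
for q in blobs(c,(95,15,90),(125,70,230),800):print("sled",rect(c,q,6),q.reshape(-1,2).min(0),q.reshape(-1,2).max(0))
for q in blobs(c,(135,90,100),(155,255,255),20):print("violet",rect(c,q,36),rect(c,q,62), q.reshape(-1,2).min(0),q.reshape(-1,2).max(0))
for q in blobs(c,(0,150,150),(6,255,255),60):print("fin",rect(c,q,52),q.reshape(-1,2).mean(0))
E
```

```text
(array([ 429.50065875, -211.6722325 ,  356.91075433]), np.float64(1.3080482138684504))
chip (441.6, -178.5, 35.3, 15.7, -15.3) [256.         127.57894737]
chip (450.9, -143.7, 35.6, 14.5, -15.3) [255.82352941  84.92436975]
chip (459.1, -110.6, 35.9, 14.9, -15.3) [255.01587302  40.83333333]
sled (418.8, -249.9, 89.2, 76.7, 74.8) [213 156] [292 239]
sled (448.3, -141.1, 132.5, 76.0, 75.0) [207   0] [296 154]
fin (412.7, -272.7, 34.2, 10.0, 75.0) [252.6744186 241.       ]
```

View pics/w12.png

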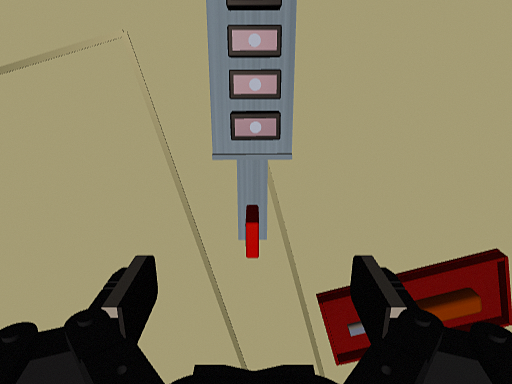

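Three carriers are upright in view at (255,40), (256,85) and (256,127), with the fourth at the top edge. The fin is at (252,230), and the driver is still in the tray.

```bash
python3 - <<'E'
from h import *
plan(413.5,-271.5,188,165)
E
```

```text
spin -0.002 shift x -0.619 y 0.000 z 1.689 now [ 429.5 -211.7  356.9] th 75.0
```

step_arm(translation=[[-0.31, 0, 0.2], [-0.31, 0, 0.3], [0, 0, 0.4], [0, 0, 0.4], [0, 0, 0.2], [0, 0, 0.18], [0, 0, 0], [0, 0, 0]], spin=[0, 0, 0, 0, 0, 0, 0, 0], fingers=[1, 1, 1, 1, 1, 1, 1, 1])

```text
clock: 33.38
tool_pos: [414.7, -270.0, 189.2]
tcp_rot: [0.0, 0.792, 0.61, 0.0]
contact_force: [-0.5, 0.8, -0.1]
gripper_width: 1.003
grip_force: 0.0
```

```bash
python3 - <<'E'
from h import *
plan(413.5,-271.5,188,165)
c=snap("wrist","w13")
for q in blobs(c,(155,25,60),(179,110,220),60):print("chip",rect(c,q,29),q.reshape(-1,2).mean(0))
for q in blobs(c,(0,150,100),(6,255,255),60):print("fin",rect(c,q,52),q.reshape(-1,2).mean(0))
for q in blobs(c,(135,90,100),(155,255,255),20):print("violet",rect(c,q,36),rect(c,q,62), q.reshape(-1,2).min(0),q.reshape(-1,2).max(0))
E
```

```text
spin 0.006 shift x -0.018 y -0.008 z 0.012 now [ 414.7 -270.   189.2] th 75.0
chip (441.8, -177.1, 36.7, 15.4, -14.9) [257.29568106  27.50498339]
fin (413.0, -272.0, 35.4, 11.2, 74.8) [247.88942308 304.62980769]
```

step_arm(translation=[[0, 0, 0], [0, 0, 0], [0, 0, 0], [0, 0, 0], [0, 0, 0], [0, 0, 0]], spin=[0, 0, 0, 0, 0, 0], fingers=[0, 0, 0, 0, 0, 0], force=60)

```text
clock: 34.17
tool_pos: [414.0, -270.5, 188.9]
tcp_rot: [-0.0, 0.793, 0.61, -0.0]
contact_force: [-1.4, 0.2, 6.1]
gripper_width: 0.131
grip_force: 59.3
```

```bash
python3 - <<'E'
from h import *
# eraser axis from top image: dark roof outline
c=dict(np.load("top0.npz"));h=hsv(c)
print(h[235,200],h[235,215],h[240,168])
for q in blobs(c,(95,20,30),(125,140,125),1500,(150,205,225,260)):print("eraser",rect(c,q,62),cv2.contourArea(q))
plan(440.3,-161.5,None,177.2)
E
```

```text
[105  23  87] [106  44  99] [104  47  93]
eraser (452.0, 193.1, 188.9, 102.7, 87.3) 1763.5
spin -0.402 shift x 1.102 y 0.210 z 0.000 now [ 414.  -270.5  188.9] th 87.2
```

step_arm(translation=[[0, 0, 0], [0, 0, 0], [0, 0, 0], [0, 0, 0], [0, 0, 0], [0, 0, 0], [0, 0, 0], [0, 0, 0], [0, 0, 0], [0, 0, 0]], spin=[-0.02, -0.04, -0.05, -0.05, -0.06, -0.06, -0.05, -0.04, -0.03, 0], fingers=[0, 0, 0, 0, 0, 0, 0, 0, 0, 0])

```text
clock: 35.42
tool_pos: [414.2, -270.7, 188.9]
tcp_rot: [0.0, 0.724, 0.69, 0.0]
contact_force: [3.9, 0.4, 5.5]
gripper_width: 0.135
grip_force: 59.4
```

```bash
python3 - <<'E'
from h import *
print(bot.get_state()["gripper_width"],bot.get_state()["contact_force"])
plan(440.3,-161.5,None,177.2)
c=snap("wrist","w14")
for q in blobs(c,(155,25,60),(179,110,220),60):print("chip",rect(c,q,29),q.reshape(-1,2).mean(0))
E
```

```text
0.1349442069981895 [3.90331887 0.42718067 5.49020906]
spin -0.000 shift x 1.103 y 0.207 z 0.000 now [ 414.2 -270.7  188.9] th 87.2
chip (423.7, -173.5, 36.7, 15.5, -2.9) [264.45928339  24.18241042]
```

step_arm(translation=[[0.03, 0.01, 0], [0.06, 0.02, 0], [0.1, 0.02, 0], [0.14, 0.03, 0], [0.16, 0.03, 0], [0.16, 0.03, 0], [0.15, 0.03, 0], [0.12, 0.02, 0], [0.08, 0.02, 0], [0.04, 0, 0]], spin=[0, 0, 0, 0, 0, 0, 0, 0, 0, 0], fingers=[0, 0, 0, 0, 0, 0, 0, 0, 0, 0])

```text
clock: 36.72
tool_pos: [439.6, -168.8, 188.9]
tcp_rot: [0.001, 0.725, 0.689, -0.001]
contact_force: [0.2, -7.2, 6.1]
gripper_width: 0.133
grip_force: 59.5
```

```bash
python3 - <<'E'
from h import *
print(bot.get_state()["gripper_width"],bot.get_state()["contact_force"])
plan(440.3,-161.5,None,177.2)
c=snap("wrist","w15");t=snap("top","top1")
for q in blobs(c,(155,25,60),(179,110,220),40):print("chip",rect(c,q,29),q.reshape(-1,2).mean(0))
for q in blobs(c,(135,90,100),(155,255,255),20):print("violet",rect(c,q,36),rect(c,q,62), q.reshape(-1,2).min(0),q.reshape(-1,2).max(0))
x=t["frame"][190:290,140:330,::-1];cv2.imwrite("pics/t1.png",cv2.resize(x,(760,400),interpolation=cv2.INTER_CUBIC))
E
```

```text
0.13255535915737696 [ 0.18671617 -7.15138794  6.09329417]
spin -0.002 shift x 0.073 y 0.003 z 0.000 now [ 439.6 -168.8  188.9] th 87.2
chip (448.4, -72.0, 36.6, 15.9, -2.3) [262.55987055  24.27508091]
```

View pics/t1.png

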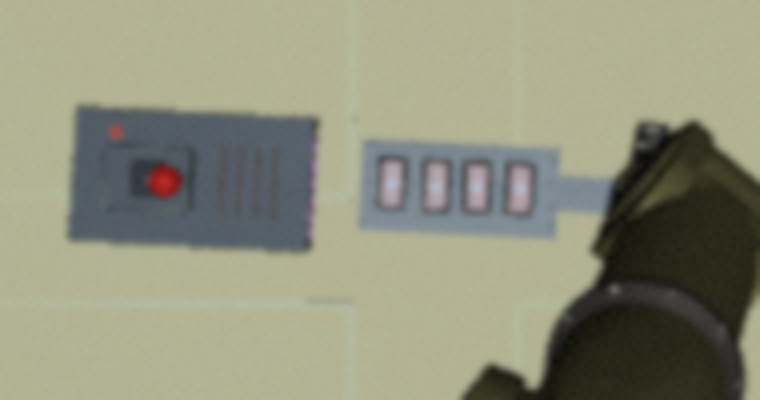

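View pics/w15.png

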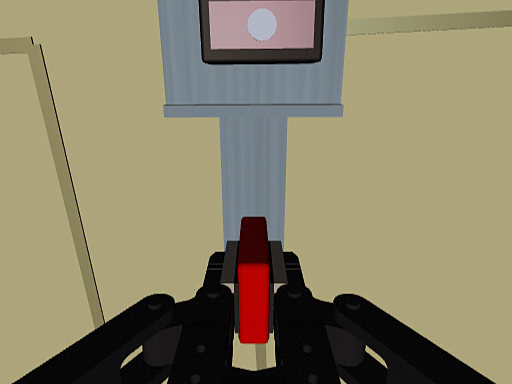

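The crop shows the four carriers upright on the bed at x = 392, 436, 477 and 520. The sled is parallel with the eraser, whose mouth is at (314,185). In the wrist view the fin is squarely gripped.

```bash
python3 - <<'E'
from h import *
t=dict(np.load("top1.npz"));f=lambda p:np.array(p)/4+[140,190]
a=px2w(t,f([(316,120),(311,250)]),62);e=px2w(t,f([(78,106),(68,240)]),62);b=px2w(t,f([(363,140),(360,228)]),9);r=px2w(t,f([(558,150),(555,238)]),9)
print(a,a.mean(0),e.mean(0));print(b,b.mean(0),r.mean(0))
u=np.array([np.cos(np.radians(87.2)),np.sin(np.radians(87.2))]);n=np.array([-u[1],u[0]])
print("lat front,rear of sled vs mouth",(b.mean(0)-a.mean(0))@n,(r.mean(0)-a.mean(0))@n,"end of eraser",(e.mean(0)-a.mean(0))@n, "gap",(a.mean(0)-b.mean(0))@u)
p,_=pose();print("fin vs wrist mouth",(p[:2]-[453,99.2])@n)
# per-edge contour: sled y edges by grey/blue mask
for q in blobs(t,(92,15,100),(125,90,230),400,(228,215,300,260)):print("sled",rect(t,q,6),cv2.contourArea(q))
for q in blobs(t,(135,40,50),(160,255,255),4,(205,205,230,260)):print("violet",rect(t,q,62),rect(t,q,36))
E
```

```text
[[501.51106001  95.18367827]
 [396.7252657   98.46042795]] [449.11816286  96.82205311] [458.33754143 291.47131431]
[[484.83607932  58.48762724]
 [411.40458299  60.59828061]] [448.12033115  59.54295392] [ 440.15407479 -104.08212121]
lat front,rear of sled vs mouth -0.8244349854718135 -0.8607364916921547 end of eraser 0.30019970297936105 gap 37.28333691080113
fin vs wrist mouth 0.25107140204322675
sled (441.4, -47.5, 206.6, 70.8, 87.6) 1033.0
```

step_arm(translation=[[0.04, 0, 0], [0.07, 0, 0], [0.1, 0, 0], [0.1, 0, 0], [0.1, 0, 0], [0.1, 0, 0], [0.1, 0, 0], [0.09, 0, 0], [0.06, 0, 0], [0.03, 0, 0]], spin=[0, 0, 0, 0, 0, 0, 0, 0, 0, 0], fingers=[0, 0, 0, 0, 0, 0, 0, 0, 0, 0])

```text
clock: 38.08
tool_pos: [443.6, -90.2, 188.8]
tcp_rot: [0.001, 0.725, 0.689, -0.001]
contact_force: [-0.8, -7.2, 5.9]
gripper_width: 0.136
grip_force: 59.8
```

```bash
python3 - <<'E'
from h import *
s=bot.get_state();print(s["gripper_width"],s["contact_force"],s["torque"])
plan(450.5,48.3,None,177.2)
E
```

```text
0.1360424015711866 [-0.80505698 -7.22699768  5.93681639] [-1.25910289  0.07510377  0.00539079]
spin -0.003 shift x 1.387 y 0.001 z 0.000 now [443.6 -90.2 188.8] th 87.2
```

step_arm(translation=[[0.05, 0, 0], [0.1, 0, 0], [0.14, 0, 0], [0.16, 0, 0], [0.17, 0, 0], [0.17, 0, 0], [0.16, 0, 0], [0.12, 0, 0], [0.08, 0, 0], [0.04, 0, 0]], spin=[0, 0, 0, 0, 0, 0, 0, 0, 0, 0], fingers=[0, 0, 0, 0, 0, 0, 0, 0, 0, 0])

```text
clock: 39.33
tool_pos: [449.6, 28.4, 188.8]
tcp_rot: [0.001, 0.725, 0.689, -0.001]
contact_force: [-0.5, -7.4, 9.2]
gripper_width: 0.131
grip_force: 60.1
```

step_arm(translation=[[0.03, 0, 0], [0.03, 0, 0], [0.03, 0, 0], [0, 0, 0]], spin=[0, 0, 0, 0], fingers=[0, 0, 0, 0])

```text
clock: 39.83
tool_pos: [450.0, 37.2, 188.9]
tcp_rot: [0.001, 0.725, 0.689, -0.001]
contact_force: [-0.5, -7.0, 8.2]
gripper_width: 0.133
grip_force: 60.0
```

step_arm(translation=[[0.03, 0, 0], [0.03, 0, 0], [0.02, 0, 0], [0, 0, 0]], spin=[0, 0, 0, 0], fingers=[0, 0, 0, 0])

```text
clock: 40.33
tool_pos: [450.4, 45.0, 188.8]
tcp_rot: [0.001, 0.725, 0.689, -0.001]
contact_force: [-0.3, -7.5, 8.4]
gripper_width: 0.134
grip_force: 59.9
```

```bash
python3 - <<'E'
from h import *
s=bot.get_state();print(s["gripper_width"],s["contact_force"],s["torque"])
plan(450.5,48.3,None,177.2)
E
```

```text
0.13378899845325706 [-0.33819959 -7.49346131  8.37611259] [-1.24736643 -0.04430761 -0.03795423]
spin -0.005 shift x 0.033 y -0.001 z 0.000 now [450.4  45.  188.8] th 87.2
```

step_arm(translation=[[0.02, 0, 0], [0, 0, 0]], spin=[0, 0], fingers=[0, 0])

```text
clock: 40.58
tool_pos: [450.5, 46.9, 188.8]
tcp_rot: [0.001, 0.725, 0.689, -0.001]
contact_force: [-0.8, -7.8, 9.7]
gripper_width: 0.13
grip_force: 59.9
```

step_arm(translation=[[0.015, 0, 0], [0, 0, 0]], spin=[0, 0], fingers=[0, 0])

```text
clock: 40.83
tool_pos: [450.5, 48.3, 188.8]
tcp_rot: [0.001, 0.725, 0.689, -0.001]
contact_force: [-0.8, -8.5, 9.3]
gripper_width: 0.132
grip_force: 59.9
```

step_arm(translation=[[0.015, 0, 0], [0, 0, 0]], spin=[0, 0], fingers=[0, 0])

```text
clock: 41.08
tool_pos: [450.6, 49.7, 188.8]
tcp_rot: [0.001, 0.725, 0.689, -0.001]
contact_force: [-1.0, -8.4, 8.4]
gripper_width: 0.134
grip_force: 60.1
```

step_arm(translation=[[0.015, 0, 0], [0, 0, 0]], spin=[0, 0], fingers=[0, 0])

```text
clock: 41.32
tool_pos: [450.6, 50.0, 188.8]
tcp_rot: [0.001, 0.726, 0.688, -0.002]
contact_force: [-0.7, -14.3, 8.9]
gripper_width: 0.133
grip_force: 60.1
```

step_arm(translation=[[0.015, 0, 0], [0, 0, 0]], spin=[0, 0], fingers=[0, 0])

```text
clock: 41.58
tool_pos: [450.6, 50.3, 188.8]
tcp_rot: [0.002, 0.726, 0.688, -0.002]
contact_force: [-1.8, -18.0, 10.3]
gripper_width: 0.13
grip_force: 60.1
```

step_arm(translation=[[0.015, 0, 0], [0, 0, 0]], spin=[0, 0], fingers=[0, 0])

```text
clock: 41.82
tool_pos: [450.6, 50.6, 188.8]
tcp_rot: [0.003, 0.727, 0.687, -0.003]
contact_force: [-1.4, -24.9, 9.9]
gripper_width: 0.132
grip_force: 60.2
```

The sled met the stop: the force rose while the position stalled. I release it and rise.

step_arm(translation=[[-0.03, 0, 0], [0, 0, 0], [0, 0, 0], [0, 0, -0.3], [0, 0, -0.5], [0, 0, -0.4], [0, 0, 0]], spin=[0, 0, 0, 0, 0, 0, 0], fingers=[0, 0.6, 0.6, 0.6, 0.6, 0.3, 0])

```text
clock: 42.7
tool_pos: [451.8, 54.0, 310.7]
tcp_rot: [0.001, 0.724, 0.69, 0.002]
contact_force: [-0.3, 1.1, -0.8]
gripper_width: 0.178
grip_force: 0.0
```

```bash
python3 - <<'E'
from h import *
plan(456.3,166,292,177.2)
c=snap("wrist","w16");
for q in blobs(c,(0,150,100),(6,255,255),60):print("red",rect(c,q,52),rect(c,q,128),q.reshape(-1,2).mean(0))
for q in blobs(c,(135,90,100),(155,255,255),20):print("violet",rect(c,q,36),rect(c,q,62))
cv2.imwrite("pics/w16.png",c["frame"][:,:,::-1])
E
```

```text
spin 0.001 shift x 1.121 y -0.010 z 0.187 now [451.8  54.  310.7] th 87.2
red (451.6, 47.3, 34.8, 11.1, 87.1) (453.3, 76.1, 23.3, 7.4, 87.1) [251.37068966 203.11206897]
```

View pics/w16.png

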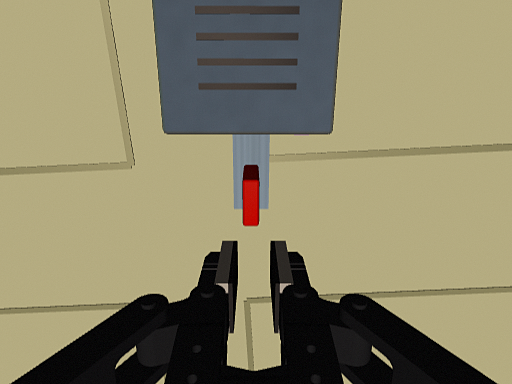

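The sled is home: only the neck shows under the mouth edge (row 132), and the fin is at (251,200).

step_arm(translation=[[0.4, 0, 0], [0.45, 0, 0], [0.27, 0, 0.1], [0, 0, 0.09], [0, 0, 0], [0, 0, 0]], spin=[0, 0, 0, 0, 0, 0], fingers=[0, 0, 0, 0, 0, 0])

```text
clock: 43.5
tool_pos: [457.0, 164.2, 289.4]
tcp_rot: [0.0, 0.725, 0.688, -0.001]
contact_force: [-0.2, -0.1, -0.4]
gripper_width: -0.002
grip_force: 0.0
```

```bash
python3 - <<'E'
from h import *
plan(456.3,166,292,177.2)
c=snap("wrist","w17");
for q in blobs(c,(0,150,100),(6,255,255),60):print("red",rect(c,q,128),q.reshape(-1,2).mean(0))
w=dict(np.load("w16.npz"));print("mouth edge",px2w(w,[(163,133),(332,132)],62))
E
```

```text
spin -0.006 shift x 0.018 y -0.008 z -0.026 now [457.  164.2 289.4] th 87.2
red (455.6, 117.5, 19.6, 6.5, 87.1) [254.30120482 350.96385542]
red (457.0, 205.9, 26.2, 25.7, 87.0) [246.6        176.41111111]
red (484.5, 253.1, 6.6, 6.3, -3.0) [315.          47.88888889]
mouth edge [[397.14662326 102.92040325]
 [506.33739569  98.14568723]]
```

step_arm(translation=[[0.08, 0, 0], [0.08, 0, 0], [0.08, 0, 0], [0.08, 0, 0], [0.08, 0, 0], [0.08, 0, 0], [0.08, 0, 0], [0.03, 0, 0], [0, 0, 0]], spin=[0, 0, 0, 0, 0, 0, 0, 0, 0], fingers=[0, 0, 0, 0, 0, 0, 0, 0, 0])

```text
clock: 44.68
tool_pos: [459.9, 224.7, 289.5]
tcp_rot: [-0.0, 0.724, 0.689, -0.0]
contact_force: [0.3, -0.3, -0.4]
gripper_width: 0.0
grip_force: 0.0
```

step_arm(translation=[[0.03, 0, 0], [0, 0, 0]], spin=[0, 0], fingers=[0, 0])

```text
clock: 44.92
tool_pos: [460.1, 227.3, 289.6]
tcp_rot: [-0.0, 0.725, 0.689, -0.0]
contact_force: [-0.8, -1.2, -0.4]
gripper_width: 0.002
grip_force: 0.1
```

step_arm(translation=[[0.03, 0, 0], [0, 0, 0]], spin=[0, 0], fingers=[0, 0])

```text
clock: 45.18
tool_pos: [460.3, 230.4, 289.6]
tcp_rot: [0.0, 0.725, 0.689, -0.0]
contact_force: [0.0, -1.2, -0.9]
gripper_width: 0.003
grip_force: 0.4
```

step_arm(translation=[[0.03, 0, 0], [0, 0, 0]], spin=[0, 0], fingers=[0, 0])

```text
clock: 45.42
tool_pos: [460.4, 231.3, 289.5]
tcp_rot: [0.001, 0.725, 0.688, -0.001]
contact_force: [-1.0, -7.8, 1.4]
gripper_width: -0.002
grip_force: 4.2
```

step_arm(translation=[[0.02, 0, 0], [0, 0, 0]], spin=[0, 0], fingers=[0, 0])

```text
clock: 45.68
tool_pos: [460.5, 231.8, 289.5]
tcp_rot: [0.001, 0.726, 0.688, -0.002]
contact_force: [-1.0, -12.5, 2.7]
gripper_width: 0.0
grip_force: 6.7
```

```bash
python3 - <<'E'
from h import *
c=snap("wrist","w18");print(pose()[0])
for q in blobs(c,(0,150,100),(6,255,255),60):print("red",rect(c,q,128),q.reshape(-1,2).mean(0))
E
```

```text
[460.51701661 231.79804224 289.50899786]
red (459.3, 250.4, 26.2, 25.7, -45.6) [246.6626506  226.70481928]
red (485.8, 274.6, 6.5, 6.3, -3.1) [308.82978723 169.65957447]
```

step_arm(translation=[[-0.1, 0, 0], [-0.1, 0, 0], [0, 0, -0.3], [0, 0, -0.3], [0, 0, 0], [0.3, 0, 0], [0.3, 0, 0], [0.22, 0, 0], [0, 0, 0], [0, 0, 0]], spin=[0, 0, 0, 0, 0, 0, 0, 0, 0, 0], fingers=[0, 0, 0, 0, 0, 0, 0, 0, 0, 0])

```text
clock: 46.98
tool_pos: [463.7, 296.1, 349.4]
tcp_rot: [0.0, 0.725, 0.689, -0.001]
contact_force: [-0.1, 0.1, -0.2]
gripper_width: -0.0
grip_force: 0.0
```

step_arm(translation=[[0, 0, 0.3], [0, 0, 0.28], [0, 0, 0], [0, 0, 0], [0, 0, 0], [0, 0, 0], [0, 0, 0], [0, 0, 0], [0, 0, 0], [0, 0, 0]], spin=[0, 0, 0, 0, 0, 0, 0, 0, 0, 0], fingers=[0, 0, 0, 0, 0, 0, 0, 0, 0, 0])

```text
clock: 48.22
tool_pos: [463.6, 297.2, 291.6]
tcp_rot: [0.0, 0.725, 0.689, -0.0]
contact_force: [-0.3, -0.6, -0.1]
gripper_width: -0.002
grip_force: 0.0
```

```bash
python3 - <<'E'
from h import *
print(pose());t=snap("side")
cv2.imwrite("pics/s2.png",cv2.resize(t["frame"][200:340,230:400,::-1],(680,560),interpolation=cv2.INTER_CUBIC))
E
```

```text
(array([463.64584305, 297.21400683, 291.64520474]), np.float64(1.5206369853812758))
```

View pics/s2.png

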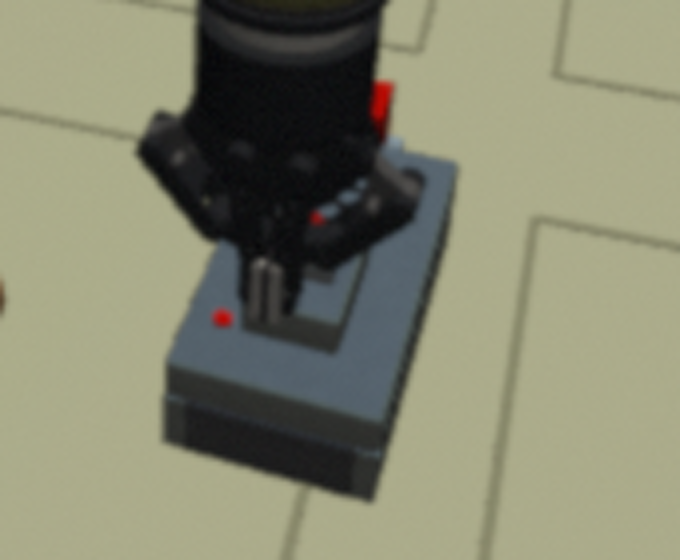

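The closed fingers stand on the inner side of the lever and the lamp is on. I wait out the four seconds, then push the lever off.

step_arm(translation=[[0, 0, 0], [0, 0, 0], [0, 0, 0], [0, 0, 0], [0, 0, 0], [0, 0, 0], [0, 0, 0], [0, 0, 0], [0, 0, 0], [0, 0, 0]], spin=[0, 0, 0, 0, 0, 0, 0, 0, 0, 0], fingers=[0, 0, 0, 0, 0, 0, 0, 0, 0, 0])

```text
clock: 49.52
tool_pos: [463.7, 297.2, 291.7]
tcp_rot: [-0.0, 0.725, 0.689, 0.0]
contact_force: [1.1, 0.0, 0.5]
gripper_width: -0.002
grip_force: 0.0
```

step_arm(translation=[[-0.08, 0, 0], [-0.08, 0, 0], [-0.08, 0, 0], [-0.08, 0, 0], [-0.08, 0, 0], [-0.08, 0, 0], [-0.08, 0, 0], [-0.05, 0, 0], [-0.03, 0, 0], [0, 0, 0]], spin=[0, 0, 0, 0, 0, 0, 0, 0, 0, 0], fingers=[0, 0, 0, 0, 0, 0, 0, 0, 0, 0])

```text
clock: 50.78
tool_pos: [460.4, 233.0, 291.6]
tcp_rot: [0.0, 0.725, 0.689, -0.0]
contact_force: [-0.2, -0.7, -1.1]
gripper_width: -0.0
grip_force: 0.0
```

step_arm(translation=[[-0.03, 0, 0], [0, 0, 0]], spin=[0, 0], fingers=[0, 0])

```text
clock: 51.02
tool_pos: [460.3, 230.2, 291.6]
tcp_rot: [-0.0, 0.725, 0.689, -0.0]
contact_force: [0.4, 0.5, -0.8]
gripper_width: 0.002
grip_force: 0.2
```

step_arm(translation=[[-0.03, 0, 0], [0, 0, 0]], spin=[0, 0], fingers=[0, 0])

```text
clock: 51.28
tool_pos: [460.1, 229.3, 291.7]
tcp_rot: [-0.001, 0.724, 0.69, 0.001]
contact_force: [0.7, 8.4, -2.8]
gripper_width: 0.001
grip_force: 3.9
```

step_arm(translation=[[-0.03, 0, 0], [0, 0, 0]], spin=[0, 0], fingers=[0, 0])

```text
clock: 51.52
tool_pos: [459.9, 228.5, 291.8]
tcp_rot: [-0.002, 0.723, 0.691, 0.003]
contact_force: [0.7, 14.5, -5.1]
gripper_width: 0.003
grip_force: 7.6
```

step_arm(translation=[[-0.02, 0, 0], [0, 0, 0]], spin=[0, 0], fingers=[0, 0])

```text
clock: 51.78
tool_pos: [459.8, 228.0, 291.9]
tcp_rot: [-0.002, 0.723, 0.691, 0.003]
contact_force: [1.3, 21.0, -6.7]
gripper_width: 0.005
grip_force: 10.1
```

step_arm(translation=[[0.1, 0, 0], [0.1, 0, 0], [0, 0, -0.4], [0, 0, -0.3], [-0.3, 0, 0], [-0.5, 0, 0], [-0.5, 0, 0], [-0.4, 0, 0], [-0.2, 0, 0], [0, 0, 0]], spin=[0, 0, 0, 0, 0, 0, 0, 0, 0, 0], fingers=[0, 0, 0, 0, 0, 0, 0.3, 0.6, 0.6, 0.6])

```text
clock: 53.02
tool_pos: [451.2, 50.8, 361.9]
tcp_rot: [0.0, 0.726, 0.688, -0.0]
contact_force: [-0.1, -0.1, 0.1]
gripper_width: 0.602
grip_force: 0.0
```

```bash
python3 - <<'E'
from h import *
plan(451,49.5,189,177.2)
c=snap("wrist","w19")
for q in blobs(c,(0,150,100),(6,255,255),60):print("red",rect(c,q,52),rect(c,q,128),q.reshape(-1,2).mean(0))
E
```

```text
spin -0.010 shift x -0.013 y -0.002 z 1.729 now [451.2  50.8 361.9] th 87.2
red (451.5, 47.2, 35.1, 11.3, 87.2) (452.9, 69.9, 25.6, 8.2, 87.2) [253.53061224 178.04081633]
```

step_arm(translation=[[-0.01, 0, 0.4], [0, 0, 0.5], [0, 0, 0.4], [0, 0, 0.25], [0, 0, 0.16], [0, 0, 0], [0, 0, 0], [0, 0, 0], [0, 0, 0], [0, 0, 0]], spin=[-0.01, 0, 0, 0, 0, 0, 0, 0, 0, 0], fingers=[0.6, 0.6, 0.6, 0.6, 0.6, 0.6, 0, 0, 0, 0], force=60)

```text
clock: 54.32
tool_pos: [451.5, 51.7, 191.4]
tcp_rot: [0.0, 0.723, 0.691, 0.001]
contact_force: [-0.2, 1.2, 6.5]
gripper_width: 0.133
grip_force: 59.5
```

```bash
python3 - <<'E'
from h import *
s=bot.get_state();print(s["gripper_width"],s["grip_force"],s["contact_force"],pose())
c=snap("top","top2")
for q in blobs(c,(0,150,100),(6,255,255),6,(150,210,225,255)):print("red",rect(c,q,128))
c=dict(np.load("top1.npz"))
for q in blobs(c,(0,150,100),(6,255,255),6,(150,210,225,255)):print("red off",rect(c,q,128))
E
```

```text
0.13298855796580192 59.48342442512512 [-0.2039617   1.2441769   6.52364423] (array([451.46975772,  51.74276387, 191.44418649]), np.float64(1.526224604816394))
red (453.4, 202.7, 18.7, 15.4, -89.9)
red off (451.8, 207.3, 18.5, 15.5, 0.7)
```

step_arm(translation=[[-0.03, 0, 0], [-0.06, 0, 0], [-0.1, 0, 0], [-0.13, 0, 0], [-0.15, 0, 0], [-0.15, 0, 0], [-0.14, 0, 0], [-0.1, 0, 0], [-0.06, 0, 0], [-0.03, 0, 0]], spin=[0, 0, 0, 0, 0, 0, 0, 0, 0, 0], fingers=[0, 0, 0, 0, 0, 0, 0, 0, 0, 0])

```text
clock: 55.62
tool_pos: [447.5, -42.2, 191.5]
tcp_rot: [-0.0, 0.722, 0.692, 0.001]
contact_force: [0.2, 6.6, 7.4]
gripper_width: 0.131
grip_force: 59.6
```

```bash
python3 - <<'E'
from h import *
s=bot.get_state();print(s["gripper_width"],s["contact_force"])
plan(437.5,-205,None,177.2)
E
```

```text
0.13133106080232787 [0.22796837 6.59260919 7.42042095]
spin 0.010 shift x -1.631 y -0.021 z 0.000 now [447.5 -42.2 191.5] th 87.2
```

step_arm(translation=[[-0.04, 0, 0], [-0.08, 0, 0], [-0.12, 0, 0], [-0.14, 0, 0], [-0.14, 0, 0], [-0.14, 0, 0], [-0.12, 0, 0], [-0.09, 0, 0], [-0.06, 0, 0], [-0.03, 0, 0]], spin=[0, 0, 0, 0, 0, 0, 0, 0, 0, 0], fingers=[0, 0, 0, 0, 0, 0, 0, 0, 0, 0])

```text
clock: 56.88
tool_pos: [443.1, -137.8, 191.4]
tcp_rot: [-0.001, 0.722, 0.692, 0.001]
contact_force: [0.9, 8.0, 9.7]
gripper_width: 0.132
grip_force: 59.9
```

step_arm(translation=[[-0.04, 0, 0], [-0.08, 0, 0], [-0.12, 0, 0], [-0.12, 0, 0], [-0.12, 0, 0], [-0.08, 0, 0], [-0.06, 0, 0], [-0.03, 0, 0], [0, 0, 0]], spin=[0, 0, 0, 0, 0, 0, 0, 0, 0], fingers=[0, 0, 0, 0, 0, 0, 0, 0, 0])

```text
clock: 58.0
tool_pos: [440.2, -202.8, 191.5]
tcp_rot: [-0.001, 0.722, 0.692, 0.001]
contact_force: [0.5, 6.9, 9.0]
gripper_width: 0.13
grip_force: 59.9
```

step_arm(translation=[[0, 0, 0], [0, 0, 0], [0, 0, 0], [0, 0, -0.2], [0, 0, -0.5], [0, 0, -0.5], [-0.4, 0, -0.4], [-0.5, 0, 0], [-0.4, 0, 0], [0, 0, 0]], spin=[0, 0, 0, 0, 0, 0, 0, 0, 0, 0], fingers=[0.5, 0.6, 0.6, 0.6, 0.6, 0.6, 1, 1, 1, 1])

```text
clock: 59.25
tool_pos: [432.7, -337.3, 350.8]
tcp_rot: [0.001, 0.725, 0.689, -0.001]
contact_force: [-0.3, -0.0, -0.8]
gripper_width: 1.0
grip_force: 0.0
```

```bash
python3 - <<'E'
from h import *
print(pose());c=snap("top","top3")
for q in blobs(c,(0,150,100),(6,255,255),6,(150,210,225,255)):print("red",rect(c,q,128))
cv2.imwrite("pics/t3.png",cv2.resize(c["frame"][130:290,130:400,::-1],(800,474),interpolation=cv2.INTER_CUBIC))
E
```

```text
(array([ 432.71644766, -337.29520965,  350.77419515]), np.float64(1.5207434209696227))
red (453.4, 202.7, 18.6, 15.4, -89.9)
```

View pics/t3.png

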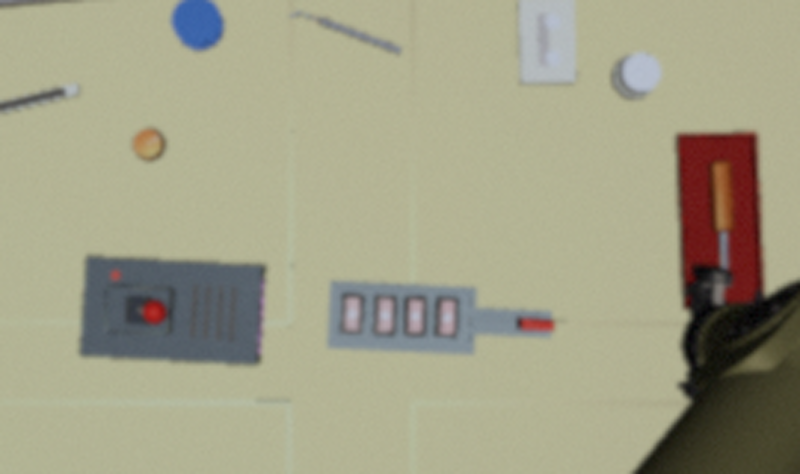

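The top view shows four carriers upright on the sled at x = 352 to 447. The bed is clear of the hood, with the sled front at 330 and the mouth at 262. The lever is off with the ball at (153,313), the driver is in the tray at (722,195), and the bystanders are where they were.

```bash
python3 -c "
from cell import bot
print(bot.finish_job())"
```

```text
the job is handed in; nothing more can be done
None
```

I handed in the job after about 59 s on the robot clock: driver in the red tray, all four carriers upright on the sled, sled pushed to the stop, lamp on about 4.5 s then off, sled drawn out clear of the hood; the judge gave no verdict.

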